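# Pin the link arm onto its shaft

## Task

One of the two green stands has a yellow link arm slipped on its shaft. Secure that arm: push its hitch pin fully home through the shaft, then swing the pin's sprung loop over the shaft end until it snaps right down. Leave the other stand alone.

Things in the scene. Friction and masses are not known exactly. Their poses are not given: they have to be found in the camera images.
- hitch: Green stand fixed to the bench, with the yellow link arm (tail slopes down to the stand's +y). Origin on the bench under the hitch pin's upright axis, z up. Level steel shaft, 28 mm thick, axis 75 mm up, points to the stand's -x, free end at x=-26 mm. Base x -45..80, y +-45 mm; green upright 109 mm tall behind x=46 mm; arm's eye 56 mm across at x=22..34, its tail ends at y=110 mm.
- hitch_pin (a joint): Travel of the hitch pin down its cross hole at x=0, y=0 of the stand, m: 0 raised, 0.030 home (hard stop). Starts at 0 to 0.008; stays where left; about 7 to 9 N pushes it down. Its black round head, 30 mm across with a flat top, has its top 147 mm above the bench at 0 and 117 mm when home.
- hitch_loop (a joint): Angle of the pin's steel wire loop, rad: 0 open (start: out past the shaft end, to -x, 30 deg up), 0.52 level, 2.09 closed (straight down, round shaft). Over-centre spring: snaps shut past 0.8. Hinge line along y, 20 mm below the head's top. Loop 47 mm wide; its outer bar, 60 mm from the hinge, has a red sleeve 32 mm long, 10 mm thick; 4 to 5 N down on it swings it.
- spare: The other green stand, same size, with the same raised pin and open loop but no link arm on its shaft; to be left alone. Origin and axes as for the first stand.

How it is judged (in metres and radians):
On the way, in this order (a step that is already met when the one before it is completed fails the run):
1. the hitch pin is pushed home while its loop is still open (value of joint hitch_pin above 0.025 m and value of joint hitch_loop below 0.8 rad), for 0.1 s.
2. the loop is swung over the shaft end and snaps shut (value of joint hitch_loop above 1.9 rad), for 0.2 s.
At the end, for the whole second after the job is handed in: The pin on the stand with the yellow arm is home to within 5 mm and its loop hangs closed round the shaft to within 11 degrees, both left so (value of joint hitch_pin above 0.025 m and value of joint hitch_loop above 1.9 rad); the robot touches nothing.
It fails at once if the other stand is touched with more than 3 N (contact force between anything else and spare above 3 N).
It also fails if it takes over 32 s, if anything falls off the work surface, if the arm or the gripper's body presses on something with over 40 N, if the wrist force passes 120 N, or if a joint passes its speed limit or range.

## Robot

A 7-joint arm with a two-finger parallel gripper is mounted at the origin on a cart in front of the work surface, level with it; the furniture and walls round the work are solid. World frame = base frame: x ahead of the robot, y to its left, z up, the work surface at z = 0. Lengths are in mm, angles in rad, forces in N, time in s.
With the tool pointing down it reaches from about 400 to 850 mm from the base axis. Payload 10.4 kg.
Tool frame: the origin (TCP) lies at the very end of the fingers, on their centre line; the grasp point (between the pads) lies 19 mm behind it (env.hold_point_z is the distance from the TCP to the grasp point, in mm); z points along the fingers, y is the line along which they close (so a half turn about z gives the same grasp; the last joint's range is limited). The gripper opens to 85 mm and grips with 20 to 120 N. Pads are 22 mm wide; open, the fingers measure 114 mm over their backs; the gripper's body (76 mm by 85 mm) begins 54 mm behind the grasp point. The pads swing forward as they close: fully open they stand 13 mm farther back than shut.
Start: joints at [1.297, 0.332, -0.065, 1.46, 0.022, 1.35, -0.088], TCP at [155.132, -605.463, 231.338] pointing down, gripper open.
Joint ranges: [-2.6, 2.6], [-0.5, 2.12], [-1.47, 1.34], [0.16, 2.42], [-1.27, 4.41], [0.06, 2.06], [-2.6, 2.6]. Speed limits (rad/s): [2.22, 2.22, 2.79, 2.79, 3.14, 3.14, 3.14].

## Interface

Orientations are given as a 3x3 rotation matrix whose columns are the frame's x, y, z axes.
In Python, from workcell import env, telemetry, get_image, camera_params, finish_job gives the robot as it stands (env), with the cameras as plain functions, the readings (telemetry) and the job as plain functions.
- The arm moves only by the tool run_rows, called after "Call:" as name(argument=value, ...) on one line, values as JSON. Schema: {"type":"object","properties":{"segments":{"type":"array","items":{"type":"number"},"minItems":5,"maxItems":25},"grip_force":{"type":"number"},"only":{"type":"string"},"quiet":{"type":"boolean"},"lines":{"type":"string"}},"required":["segments"],"additionalProperties":false}. segments is one flat list of numbers that holds 1 to 5 rows one after another, with no inner brackets; each row has 5 numbers: the finger opening in mm, then dx, dy, dz in a scale on which 1.0 is 1000 mm, then a turn about the tool's z in shares of pi rad (1.0 is pi rad); each row is the pose to reach, as a shift and turn from the pose commanded when the call began, along the tool's axes at that moment; what a row does not reach only later rows make up. A row lasts 1/10 s, in which the tool goes at most 50 mm and 0.15 rad, less where a joint would pass 70% of its speed; a pose out of reach is approached as far as the arm can. The fingers move at their own pace and stop on an object; grip_force is the grip in N (left out, the last holds). Time passes only in rows, so rows that do not move let the fingers close. The tool returns the time, the measured TCP pose, the force, the opening and the grip force at its end. only (a regular expression) keeps the lines of the reply that match it, lines (a string "A,B") keeps lines A to B, and quiet returns only ok. No shift or turn number may pass 1 either way. Input that does not fit is refused with a message, and nothing moves.
- telemetry.sense(): the state, without advancing time (a new reading comes with each control period).
- get_image(name): name is "side" or "top" or "wrist"; returns the picture (480x640x3 uint8, red, green, blue); there is no depth.
- camera_params(name): a dict with "K" (3x3 intrinsics, pixels), "pose" (4x4, takes a point from camera to world coordinates). Camera axes: x right, y down, z forward; pixel columns grow to the right and rows downward; lengths in mm; the calibration is good to about 2 mm. A picture is of the moment at which its call begins: read the wrist's pose just before it. camera_params takes no time and is no camera call; for the wrist camera it gives the pose at the moment of the call.
- finish_job(): hands the job in; it is judged then, once.
The state is a dict: "t": time; "q": joint angles; "qd": joint speeds; "tau": joint torques, N m; "eef_pos": TCP position; "tool_rot": TCP orientation; "force": force on the tool from outside, world axes, zero at the start; "ft_torque": the same for the moment, N m; "opening": finger opening in mm; "gripper_force": force on a finger pad.
Only numpy, scipy, OpenCV 4.12 (cv2) and the standard library are available. Lean on these libraries where they do the work, as an engineer would, in place of code of your own. Each camera call takes 0.05 s, during which the arm holds its last target. There are 200 camera calls.

## Working session

There is one attempt and no reset: what is moved stays moved. The work goes in short steps, Python scripts to look and compute and a tool call to move; the robot and the scene stay as the last step left them, time stands still between calls to the robot, and variables do not carry over. Pictures are saved under pics/ and viewed, at most 10 in all, crops included, and the job is handed in when it is done.

```bash
ls; mkdir -p pics; python3 - <<'E'
from workcell import env, telemetry, get_image, camera_params, finish_job
import cv2,numpy as np
s=telemetry.sense();print(s['t'],s['eef_pos'],s['tool_rot'],s['opening'],s['force'])
for n in('top','side'):
    p=camera_params(n);print(n,p['K'],p['pose'])
    cv2.imwrite(f'pics/{n}0.png',get_image(n)[:,:,::-1])
E
```

```text
pics
workcell.py
0.0 [ 155.00011736 -605.07224398  230.50552826] [[ 9.68717765e-01  2.48164702e-01 -4.15299249e-04]
 [ 2.48165043e-01 -9.68716773e-01  1.38751292e-03]
 [-5.79756187e-05 -1.44717117e-03 -9.99998951e-01]] 85.58028497722015 [-0.06740111 -0.1972938   0.72248568]
top [[474.79482115   0.         317.90412048]
 [  0.         474.79482115 240.62052322]
 [  0.           0.           1.        ]] [[-2.90151254e-02 -9.82088311e-01  1.86173768e-01  3.76662236e+02]
 [-9.98678976e-01  3.63836304e-02  3.62840720e-02 -1.59343002e+01]
 [-4.24078406e-02 -1.84875041e-01 -9.81846625e-01  9.86552711e+02]
 [ 0.00000000e+00  0.00000000e+00  0.00000000e+00  1.00000000e+00]]
side [[621.78123149   0.         313.61558282]
 [  0.         621.78123149 239.11261   ]
 [  0.           0.           1.        ]] [[-9.98352434e-01 -2.79101575e-02  5.01342225e-02  4.93305403e+02]
 [-5.65915358e-02  6.23251189e-01 -7.79971380e-01  7.26767301e+02]
 [-9.47708968e-03 -7.81523499e-01 -6.23803820e-01  6.69405479e+02]
 [ 0.00000000e+00  0.00000000e+00  0.00000000e+00  1.00000000e+00]]
```

View pics/top0.png

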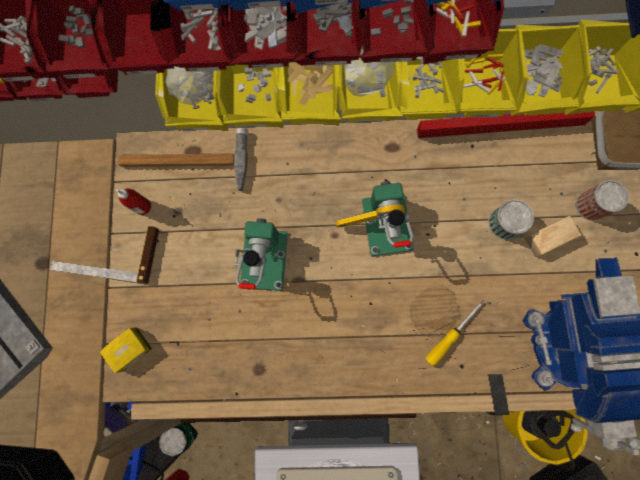

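View pics/side0.png

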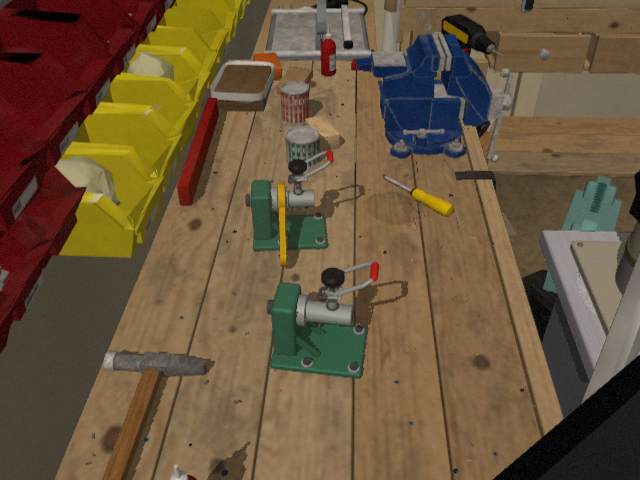

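The top picture shows the armed stand near (390,220), with its black head at (397,217) and red sleeve at (402,244). The spare is near (263,257). In the side view, the armed stand's head is at (297,167) and its sleeve at (330,156). Next I triangulate.

```bash
cat > h.py <<'E'
import cv2,numpy as np
from workcell import env, telemetry, get_image, camera_params, finish_job
def ray(n,uv,p=None):
    p=p or camera_params(n);d=p['pose'][:3,:3]@np.linalg.solve(p['K'],[*uv,1]);return p['pose'][:3,3],d/np.linalg.norm(d)
def tri(rs):
    A=sum(np.eye(3)-np.outer(d,d) for c,d in rs);b=sum((np.eye(3)-np.outer(d,d))@c for c,d in rs)
    x=np.linalg.solve(A,b);return x,[np.linalg.norm(np.cross(x-c,d)).round(1) for c,d in rs]
def plane(r,z): c,d=r;return c+d*(z-c[2])/d[2]
def blob(img,kind,roi):
    x0,y0,x1,y1=roi;h=cv2.cvtColor(img,cv2.COLOR_BGR2HSV)[y0:y1,x0:x1]
    m={'red':lambda:((h[...,0]<8)|(h[...,0]>172))&(h[...,1]>170)&(h[...,2]>90),'black':lambda:(h[...,2]<60),
       'green':lambda:(abs(h[...,0].astype(int)-75)<18)&(h[...,1]>90)&(h[...,2]>40)}[kind]().astype(np.uint8)
    n,l,s,c=cv2.connectedComponentsWithStats(m);i=1+np.argmax(s[1:,4])
    pts=np.argwhere(l==i)[:,::-1]+[x0,y0]
    return c[i]+[x0,y0],s[i]+np.array([x0,y0,0,0,0]),pts
E
python3 - <<'E'
from h import *
T=cv2.imread('pics/top0.png');S=cv2.imread('pics/side0.png')
for nm,tr,sr in(('hitch',(360,175,425,262),(250,145,345,260)),('spare',(230,215,295,300),(265,255,390,380))):
    for k in('black','red'):
        a=blob(T,k,tr);b=blob(S,k,sr);print(nm,k,a[0],a[1],b[0],b[1],tri([ray('top',a[0]),ray('side',b[0])]))
    a=blob(T,'green',tr);r=cv2.minAreaRect(a[2].astype(np.float32));print(r)
    g=blob(S,'green',sr);print(cv2.approxPolyDP(cv2.convexHull(g[2].astype(np.int32)),3,True).reshape(-1,2).tolist())
    print([plane(ray('side',p),8).round(0).tolist() for p in cv2.approxPolyDP(cv2.convexHull(g[2].astype(np.int32)),3,True).reshape(-1,2)])
c=np.hstack([cv2.resize(T[170:265,355:430],None,fx=5,fy=5),cv2.resize(S[140:260,245:345],(396,475))]);cv2.imwrite('pics/c1.png',c)
E
```

```text
hitch black [396.39285714 217.58035714] [388 210  18  16 224] [294.28832952 230.40503432] [286 214  28  36 437] (array([ 595.93873102, -146.83672632,   -6.79440979]), [np.float64(12.6), np.float64(12.6)])
hitch red [401.77108434 243.43373494] [394 241  17   6  83] [329.55737705 155.42622951] [327 150   6  13  61] (array([ 522.68086398, -133.41664439,  153.91256768]), [np.float64(1.3), np.float64(1.3)])
((382.3579406738281, 196.55538940429688), (22.877092361450195, 40.79158020019531), 78.9964599609375)
[[278, 248], [254, 248], [254, 181], [269, 182]]
[[605.0, -74.0, 8.0], [645.0, -72.0, 8.0], [672.0, -275.0, 8.0], [642.0, -273.0, 8.0]]
spare black [251.84862385 258.23394495] [243 250  19  16 218] [303.39851485 332.34158416] [293 305  28  50 404] (array([534.79118385, 152.52111486,  46.56596882]), [np.float64(10.9), np.float64(10.9)])
spare red [246.40697674 285.70930233] [239 283  17   6  86] [374.1015625 270.8125   ] [370 262   9  19 128] (array([456.97044928, 143.36642516, 155.20729493]), [np.float64(1.1), np.float64(1.1)])
((263.86468505859375, 255.2587890625), (41.33941650390625, 66.34246826171875), 4.39870548248291)
[[365, 328], [359, 377], [270, 365], [271, 311], [281, 283], [299, 285]]
[[461.0, 102.0, 8.0], [469.0, 191.0, 8.0], [590.0, 177.0, 8.0], [600.0, 74.0, 8.0], [591.0, 12.0, 8.0], [563.0, 15.0, 8.0]]
```

View pics/c1.png

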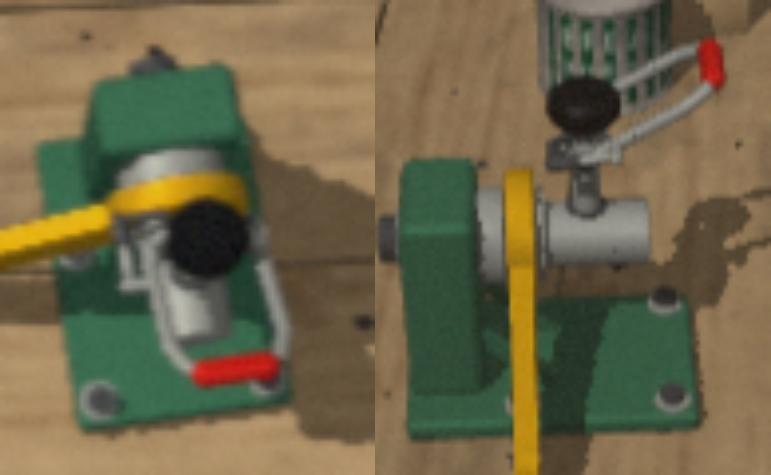

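The crop shows the head disc clearly in both views, centred at side pixel (297.8,166.5). The red sleeve is at the front, and the loop is open. I'll compute the head position and yaw from these.

```bash
python3 - <<'E'
from h import *
T=cv2.imread('pics/top0.png')
print(tri([ray('top',(396.4,217.6)),ray('side',(297.8,166.5))]))
for n,roi,zs in(('h',(360,175,425,262),(140,147)),('s',(230,215,295,300),(140,147))):
    a=blob(T,'black',roi);print(n,[plane(ray('top',a[0]),z).round(1) for z in zs])
    r=blob(T,'red',roi);P=np.array([plane(ray('top',p),154)[:2] for p in r[2]]);w,v=np.linalg.eigh(np.cov(P.T));print('sleeve',P.mean(0),'dir',v[:,1],np.degrees(np.arctan2(*v[::-1,1])))
# base front edge corners in crop -> top pixels
for q in((85,430),(290,403)): print('front corner',plane(ray('top',(355+q[0]/5,170+q[1]/5)),6).round(1))
s=telemetry.sense();print(s['t'])
E
```

```text
(array([ 574.10285635, -129.33453604,  134.55601281]), [np.float64(1.6), np.float64(1.6)])
h [array([ 574.5, -128.7,  140. ]), array([ 572.9, -127.8,  147. ])]
sleeve [ 523.9606787  -133.53618046] dir [-0.08082988  0.99672791] 94.636268741184
s [array([509.1, 136.2, 140. ]), array([508. , 134.9, 147. ])]
sleeve [458.22391501 143.47257963] dir [0.11308159 0.99358571] 83.50701376850061
front corner [525.9 -91.3   6. ]
front corner [ 534.2 -176.7    6. ]
0.1
```

Careful with the scale: shifts go in shares of 1000 mm and turns go in shares of pi rad. That gives: -170 mm / 1000 = -0.17, -150 mm / 1000 = -0.15.

Call:
run_rows(segments=[0, 0, 0, -0.05, 0, 0, 0, 0, -0.1, 0, 0, 0, 0, -0.15, 0, 0, 0, 0, -0.17, 0])

```text
t: 0.5
eef_pos: [155.3, -605.9, 406.6]
tool_rot: [[0.969, 0.248, 0.002], [0.248, -0.969, -0.006], [0.0, 0.006, -1.0]]
force: [0.7, -0.0, 0.1]
opening: 27.8
gripper_force: 0.0
```

Call:
run_rows(segments=[0, 0.04, -0.025, 0, 0, 0, 0.08, -0.055, 0, 0, 0, 0.12, -0.082, 0, 0, 0, 0.16, -0.11, 0, 0, 0, 0.2, -0.136, 0, 0])

```text
t: 1.0
eef_pos: [316.0, -422.2, 401.2]
tool_rot: [[0.969, 0.248, -0.0], [0.248, -0.969, -0.0], [-0.0, 0.0, -1.0]]
force: [1.2, 0.1, 0.3]
opening: 0.1
gripper_force: 0.0
```

Call:
run_rows(segments=[0, 0.04, -0.025, 0, 0, 0, 0.08, -0.055, 0, 0, 0, 0.12, -0.082, 0, 0, 0, 0.16, -0.11, 0, 0, 0, 0.2, -0.136, 0, 0])

```text
t: 1.5
eef_pos: [475.9, -240.8, 401.3]
tool_rot: [[0.969, 0.248, -0.0], [0.248, -0.969, -0.0], [-0.0, 0.0, -1.0]]
force: [1.4, -0.1, -0.8]
opening: 0.1
gripper_force: 0.0
```

In the tool's units: 122.5 mm / 1000 = 0.1225, 122 mm / 1000 = 0.122, 0.15 rad / 3.1416 = 0.0477.

Call:
run_rows(segments=[0, 0.041, -0.028, 0, 0.0159, 0, 0.082, -0.056, 0, 0.0318, 0, 0.122, -0.084, 0, 0.0477, 0, 0.1225, -0.084, 0.05, 0.0477, 0, 0.1225, -0.084, 0.1, 0.0477])

```text
t: 2.0
eef_pos: [574.4, -128.7, 300.4]
tool_rot: [[0.995, 0.104, 0.003], [0.104, -0.995, 0.0], [0.003, -0.0, -1.0]]
force: [0.9, -1.0, -0.6]
opening: 0.2
gripper_force: 0.0
```

Call:
run_rows(segments=[0, 0, 0, 0.05, 0, 0, 0, 0, 0.07, 0, 0, 0, 0, 0.07, 0])

```text
t: 2.3
eef_pos: [571.0, -130.8, 227.6]
tool_rot: [[0.995, 0.101, -0.006], [0.101, -0.995, 0.001], [-0.006, -0.002, -1.0]]
force: [0.2, 0.5, -1.2]
opening: 0.2
gripper_force: 0.0
```

```bash
python3 - <<'E'
from h import *
p=camera_params('wrist');im=get_image('wrist')[:,:,::-1].copy();cv2.imwrite('pics/w1.png',im)
print(p);s=telemetry.sense();print(s['eef_pos'],s['tool_rot'],s['force'])
E
```

```text
{'K': array([[335.80876275,   0.        , 316.32068544],
       [  0.        , 335.80876275, 238.64559482],
       [  0.        ,   0.        ,   1.        ]]), 'pose': array([[ 1.01737819e-01, -9.53398015e-01, -2.84045140e-01,
         6.42769017e+02],
       [-9.94808057e-01, -9.82252154e-02, -2.66220941e-02,
        -1.23828896e+02],
       [-2.51894340e-03,  2.85278868e-01, -9.58441246e-01,
         3.69346540e+02],
       [ 0.00000000e+00,  0.00000000e+00,  0.00000000e+00,
         1.00000000e+00]])}
[ 572.26542942 -130.91264663  230.42923371] [[ 9.94922954e-01  1.00610392e-01 -2.42186153e-03]
 [ 1.00612133e-01 -9.94925540e-01  6.07667591e-04]
 [-2.34843422e-03 -8.48251089e-04 -9.99996883e-01]] [1.02703021 1.20714327 1.89833786]
```

View pics/w1.png

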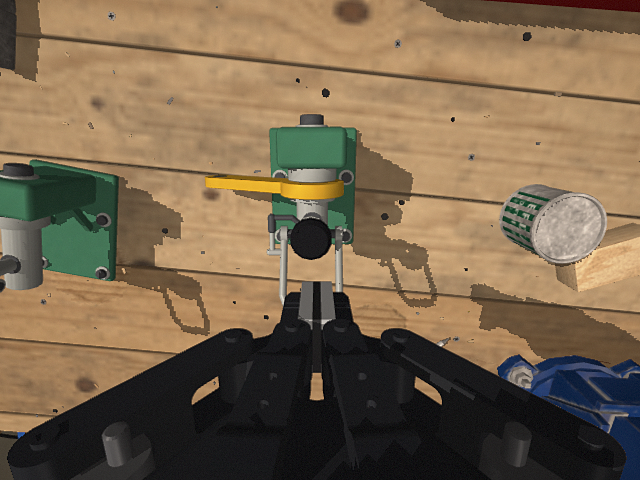

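In the tool's units: 76 mm / 1000 = 0.076, 60 mm / 1000 = 0.06.

Call:
run_rows(segments=[0, 0.001, -0.002, 0.03, 0, 0, 0.001, -0.002, 0.06, 0, 0, 0.001, -0.002, 0.076, 0, 0, 0.001, -0.002, 0.076, 0])

```text
t: 2.75
eef_pos: [573.6, -128.9, 155.1]
tool_rot: [[0.995, 0.1, -0.001], [0.1, -0.995, 0.0], [-0.001, -0.0, -1.0]]
force: [-0.0, -0.1, 0.2]
opening: 0.2
gripper_force: 0.0
```

Call:
run_rows(segments=[0, 0, 0, 0.005, 0, 0, 0, 0, 0.01, 0, 0, 0, 0, 0.015, 0, 0, 0, 0, 0.02, 0, 0, 0, 0, 0.02, 0])

```text
t: 3.25
eef_pos: [574.6, -129.0, 136.1]
tool_rot: [[0.995, 0.101, 0.002], [0.101, -0.995, -0.001], [0.002, 0.001, -1.0]]
force: [1.8, -0.6, 2.1]
opening: 0.3
gripper_force: 1.0
```

In the tool's units: 12 mm / 1000 = 0.012, 8 mm / 1000 = 0.008.

Call:
run_rows(segments=[0, 0, 0, 0.004, 0, 0, 0, 0, 0.008, 0, 0, 0, 0, 0.012, 0, 0, 0, 0, 0.012, 0])

```text
t: 3.65
eef_pos: [574.5, -129.0, 124.0]
tool_rot: [[0.995, 0.101, 0.002], [0.101, -0.995, -0.001], [0.002, 0.001, -1.0]]
force: [1.4, 0.5, 2.5]
opening: 0.5
gripper_force: 1.0
```

Call:
run_rows(segments=[0, 0, 0, 0.003, 0, 0, 0, 0, 0.006, 0, 0, 0, 0, 0.006, 0])

```text
t: 3.95
eef_pos: [574.4, -128.9, 118.0]
tool_rot: [[0.995, 0.101, 0.002], [0.101, -0.995, -0.0], [0.002, 0.001, -1.0]]
force: [1.4, -0.3, 2.9]
opening: 0.2
gripper_force: 1.3
```

In the tool's units: 3 mm / 1000 = 0.003, 1.5 mm / 1000 = 0.0015.

Call:
run_rows(segments=[0, 0, 0, 0.0015, 0, 0, 0, 0, 0.003, 0, 0, 0, 0, 0.003, 0])

```text
t: 4.25
eef_pos: [574.6, -129.0, 117.0]
tool_rot: [[0.995, 0.1, 0.002], [0.1, -0.995, -0.001], [0.002, 0.001, -1.0]]
force: [-6.9, 1.8, 22.4]
opening: 0.1
gripper_force: 10.7
```

```bash
python3 - <<'E'
from h import *
im=get_image('side')[:,:,::-1].copy();cv2.imwrite('pics/s2.png',im);cv2.imwrite('pics/s2c.png',cv2.resize(im[90:260,220:400],None,fx=3.3,fy=3.3))
E
```

```text
(no output)
```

View pics/s2c.png

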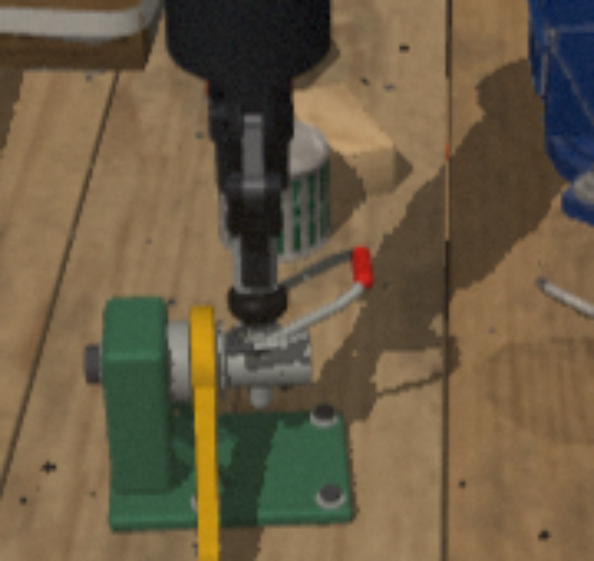

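The pin is home (22 N against the hard stop) and the loop is still open, with its sleeve at crop pixel (362,267). Next I move over the sleeve.

In the tool's units: -56 mm / 1000 = -0.056, -45 mm / 1000 = -0.045.

Call:
run_rows(segments=[0, 0, 0, -0.02, 0, 0, 0, 0, -0.045, 0, 0, -0.028, 0, -0.045, 0, 0, -0.056, 0, -0.045, 0, 0, -0.056, 0, -0.045, 0])

```text
t: 4.8
eef_pos: [515.2, -135.4, 159.2]
tool_rot: [[0.995, 0.099, -0.002], [0.099, -0.995, -0.001], [-0.002, 0.001, -1.0]]
force: [1.1, -0.4, -1.5]
opening: 0.2
gripper_force: 0.0
```

Call:
run_rows(segments=[0, 0, 0, 0.01, 0, 0, 0, 0, 0.02, 0, 0, 0, 0, 0.03, 0, 0, 0, 0, 0.04, 0, 0, 0, 0, 0.045, 0])

```text
t: 5.3
eef_pos: [517.4, -134.2, 112.5]
tool_rot: [[0.995, 0.101, -0.002], [0.101, -0.995, 0.001], [-0.002, -0.001, -1.0]]
force: [-2.6, -0.8, 2.8]
opening: -0.2
gripper_force: 1.3
```

In the tool's units: 36 mm / 1000 = 0.036, 30 mm / 1000 = 0.03.

Call:
run_rows(segments=[0, 0, 0, 0.008, 0, 0, 0, 0, 0.016, 0, 0, 0, 0, 0.024, 0, 0, 0, 0, 0.03, 0, 0, 0, 0, 0.036, 0])

```text
t: 5.8
eef_pos: [518.1, -134.4, 77.7]
tool_rot: [[0.995, 0.101, 0.0], [0.101, -0.995, 0.0], [0.0, -0.0, -1.0]]
force: [0.4, -0.0, 0.6]
opening: -0.2
gripper_force: 0.0
```

Call:
run_rows(segments=[0, 0, 0, 0, 0, 0, 0, 0, 0, 0, 0, 0, 0, 0, 0])

```text
t: 6.1
eef_pos: [518.3, -134.5, 78.6]
tool_rot: [[0.995, 0.101, 0.001], [0.101, -0.995, -0.0], [0.001, 0.0, -1.0]]
force: [-0.5, 0.1, 0.7]
opening: 0.5
gripper_force: 0.0
```

```bash
python3 - <<'E'
from h import *
im=get_image('side')[:,:,::-1].copy();cv2.imwrite('pics/s3c.png',cv2.resize(im[90:260,220:400],None,fx=3.3,fy=3.3))
E
```

```text
(no output)
```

View pics/s3c.png

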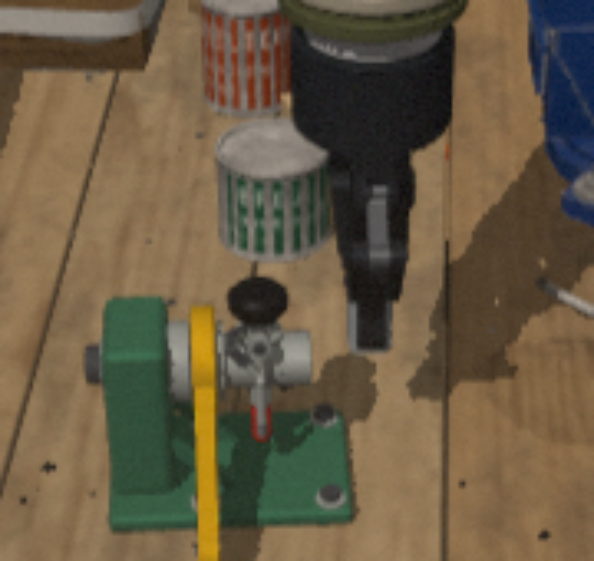

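The loop hangs straight down, with its sleeve at (261,425), and the head is still home at (258,300). I'll retreat and hand in.

In the tool's units: -120 mm / 1000 = -0.12, -80 mm / 1000 = -0.08.

Call:
run_rows(segments=[0, -0.02, 0, -0.04, 0, 0, -0.02, 0, -0.08, 0, 0, -0.02, 0, -0.12, 0, 0, -0.02, 0, -0.12, 0])

```text
t: 6.55
eef_pos: [500.9, -136.9, 204.2]
tool_rot: [[0.995, 0.101, 0.009], [0.101, -0.995, -0.003], [0.008, 0.004, -1.0]]
force: [0.5, -0.1, -0.3]
opening: 0.0
gripper_force: 0.0
```

```bash
python3 -c "
from workcell import env, telemetry, get_image, camera_params, finish_job
print(finish_job())"
```

```text
the job is handed in; nothing more can be done
None
```

The hitch pin is pushed fully home and its loop has snapped shut around the shaft; the arm never went near the spare stand, it backed clear, and I handed the job in at about 6.6 s (no verdict came back).

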